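Set the lamp slide to the red filter

TASK

The blue solution is to be read through the red filter. Lift the lamp slide by its black knob out of its notch, carry it along the rail and set it fully down in the notch in front of the red filter, centred across the rail with its lens still facing the filter, letting go only once it is down in the notch. Leave the conical flask standing where it is.

Things in the scene. Friction and masses are not known exactly. Their poses are not given: they have to be found in the camera images.
- lamp_slide: Lamp slide, loose, 0.3 kg: steel cross bar (x 104, y 20, 20 mm high) lying in the rail's notches; on it a white lamp housing 38 x 32 mm, 20 to 52 mm up, dark round lens on its +x side; on top the black knob, x 26, y 22 mm (grip across y), 52 to 98 mm up. Origin: centre of the bar's underside, 40 mm above the table when seated. z up, y along the rail, x to the filters. Starts at a filter not red.
- rail: Fixed rail: grey base, two aluminium walls 376 mm long along y, 8 thick, at x -30 and 30 mm. Both have notches at y -120, -40, 40, 120 mm: floor 40 mm above the table, 24 mm wide for 8 mm up, flaring to 42 mm at the tooth tops, 66 mm up. White sensor bar at x 128, its top 56 mm up. Origin: on the table, midway between the walls, mid-length; x to the filters, away from the robot; turned up to 12 degrees.
- filter_red: Red filter, one of four fixed frames (red, green, blue, yellow, in any order), one behind each notch: coloured pane and cap in a black frame, 54 mm along y, 100 tall, top 112 mm above the table. Origin: centre of its underside, 12 mm above the table; axes parallel to the rail's. A slide seated in its notch has its origin at x -75, y 0, z 28 mm in this frame, axes parallel.
- flask: Loose conical flask with blue contents, 84 mm wide, 142 tall, off one end of the rail; origin: centre of its underside, z up. Leave alone. Also about: two red-capped bottles, a wash bottle, an orange stopper, a pen, a tube rack, a tray, a balance, all over 0.1 m from the slide and under 0.2 m tall; a laptop at the robot's right side.
Mind the look-alikes: they are no part of the job. There is more than one size of the lamp_slide; the one meant has the size given above.

How it is judged (in metres and radians):
On the way, in this order (a step that is already met when the one before it is completed fails the run):
1. the lamp slide is lifted clear of the notches in the fingers (height (world z) of lamp_slide above 0.068 m and contact force between the fingers and lamp_slide above 0.5 N), for 0.1 s.
2. the lamp slide is down in the notch in front of the red filter while still held (x of lamp_slide in the frame of filter_red between -0.09 and -0.06 m and y of lamp_slide in the frame of filter_red between -0.01 and 0.01 m and height (world z) of lamp_slide between 0.034 and 0.052 m and angle between lamp_slide's own z axis and vertical below 0.175 rad and angle between the x axis of lamp_slide and the x axis of filter_red, either way round below 0.175 rad and x of filter_red in the frame of lamp_slide above 0 m and contact force between the fingers and lamp_slide above 0.5 N).
At the end, for the whole second after the job is handed in: The lamp slide rests in the notch before the red filter: within 10 mm of its centre along the rail and 15 mm across, underside 34 to 46 mm above the table (seated: 40), upright and parallel to the filter's x axis within 10 degrees, lens towards the filter, at rest (x of lamp_slide in the frame of filter_red between -0.09 and -0.06 m and y of lamp_slide in the frame of filter_red between -0.01 and 0.01 m and height (world z) of lamp_slide between 0.034 and 0.046 m and angle between lamp_slide's own z axis and vertical below 0.175 rad and angle between the x axis of lamp_slide and the x axis of filter_red, either way round below 0.175 rad and x of filter_red in the frame of lamp_slide above 0 m and linear speed of lamp_slide below 0.02 m/s); the robot touches nothing.
It fails at once if the flask is moved more than 20 mm or tipped (distance of flask from where it was at the start of the episode above 0.02 m or angle between flask's own z axis and vertical above 0.26 rad).
It also fails if it takes over 34 s, if anything falls off the work surface, if the arm or the gripper's body presses on something with over 40 N, if the wrist force passes 120 N, or if a joint passes its speed limit or range.

ROBOT

A 6-joint arm with a two-finger parallel gripper is mounted at the origin on the work surface. World frame = base frame: x ahead of the robot, y to its left, z up, the work surface at z = 0. Lengths are in mm, angles in rad, forces in N, time in s.
With the tool pointing down it reaches from about 325 to 775 mm from the base axis. Payload 9.3 kg.
Tool frame: the origin (TCP) lies midway between the tips of the shut fingers; the grasp point (between the pads) lies 19 mm behind it; z points along the fingers, y is the direction in which the jaws open and shut (so a half turn about z gives the same grasp; the last joint's range is limited). The gripper opens to 85 mm and grips with 20 to 120 N. Pads are 22 mm wide; open, the fingers measure 114 mm over their backs; the gripper's body (76 mm by 85 mm) begins 54 mm behind the grasp point. The pads swing forward as they close: fully open they stand 13 mm farther back than shut.
Start: joints at [0.982, 0.259, 0.021, 1.334, 0, 1.418], TCP at [232.175, 498.589, 231.279] pointing down, gripper open.
Joint ranges: [-3.04, 3.04], [-0.91, 1.82], [-1.04, 1.36], [-1.92, 1.95], [-1.52, 1.45], [-3.14, 3.14]. Speed limits (rad/s): [2.22, 2.22, 2.79, 3.14, 3.14, 3.14].

INTERFACE

Orientations are given as a unit quaternion [x, y, z, w].
In Python, from workcell import robot, viewer, hand_in, masks_of gives the robot as it stands. The module is installed in compiled form; this text tells all that it offers.
- The arm moves only by the tool step_arm, never from a script. Its argument "commands" is a list of rows, each a list of 7 numbers: the finger opening in cm, from 0 to 8.54, then the shift along the tool's x, y, z in cm, then the turn, a rotation vector about the tool's x, y, z in degrees. In form: [[claw, tx, ty, tz, rx, ry, rz], ...]. A call has 1 to 12 rows; each row shifts and turns the commanded pose from where the row before left it, along the tool's axes as they then stand; what a row does not reach is not made up. A row lasts 1/12 s, in which the tool goes at most 41.7 mm and 7.16 degrees, less where a joint would pass 70% of its speed; a pose out of reach is approached as far as the arm can. A call is refused whole if a number of a shift passes 4.17 or a number of a turn 7.16, either way. A call with a gripper value outside its range is refused whole. The fingers move at their own pace and stop on an object; the grip force is fixed at half the most. Time passes only in rows, so rows that do not move let the fingers close. It gives the time, the measured TCP pose, the force and the opening at its end, in the units of the state.
- robot.state(): the state, without advancing time (a new reading comes with each control period).
- viewer.read_camera(name): name is "side" or "top"; returns the picture (400x640x3 uint8, red, green, blue); there is no depth.
- viewer.camera_info(name): a dict with "vertical_fov" (degrees; the focal length in pixels is half the picture's height over the tangent of half this angle, whatever the lens; pixels are square), "cx", "cy" (the principal point, pixels), "R" (3x3) and "t" (3): a world point X has camera coordinates R X + t. Camera axes: x right, y down, z forward; pixel columns grow to the right and rows downward; lengths in mm; the calibration is good to about 2 mm. A picture is of the moment at which its call begins. camera_info takes no time and is no camera call.
- hand_in(): hands the job in, once; it reports no verdict.
Trained networks look in the newest picture that a camera, given by its name, has taken for a name from the list of things; names that differ only in an ending like _2 or _b are one class to them, and where a whole thing is asked for, a point or a joint stands for the part that bears it (a point fixed in the world has none). Each returns a list of dicts, best first, with "p" (0 to 1); they miss things now and then, are a little off and sometimes report something else, mostly with a low value. They report only what shows in the picture. A call takes as long as a camera call. They do not tell look-alikes from the thing itself.
- masks_of(label, camera): "pixels" (400x640 bool, what is visible of it) and "extent" ([left, top, right, bottom] in pixels, round what is visible of it).
The state is a dict: "t": time; "joint_pos": joint angles; "joint_velocities": joint speeds; "joint_efforts": joint torques, N m; "tcp_pos": TCP position; "eef_rot": TCP orientation; "force": force on the tool from outside, world axes, zero at the start; "wrist_torque": the same for the moment, N m; "finger_gap": finger opening in mm.
Only numpy, scipy, OpenCV 4.12 (cv2) and the standard library are available. Lean on these libraries where they do the work, as an engineer would, in place of code of your own. Each camera call takes 0.05 s, during which the arm holds its last target.

## Working session

There is one attempt and no reset: what is moved stays moved. The work goes in short steps, Python scripts to look and compute and a tool call to move; the robot and the scene stay as the last step left them, time stands still between calls to the robot, and variables do not carry over. Pictures are saved under pics/ and viewed, and the job is handed in when it is done.

Besides the shell and the picture viewer there is one more tool, called in YAML: its name, and indented under it one key for each argument. step_arm: Moves the arm, as the interface text tells. Its arguments: {"type":"object","properties":{"commands":{"type":"array","items":{"type":"array","items":{"type":"number"}}}},"required":["commands"]}

```bash
mkdir -p pics
python3 - <<'E'
from workcell import robot, viewer, masks_of
import cv2,json,numpy as np,pickle
np.set_printoptions(precision=4,suppress=True)
print(robot.state())
D={}
for c in("side","top"):
    im=viewer.read_camera(c); cv2.imwrite(f"pics/{c}0.png",im[:,:,::-1]); print(c,viewer.camera_info(c))
    for l in("lamp_slide","rail","filter_red","flask"):
        for m in masks_of(l,c):
            ys,xs=np.nonzero(m["pixels"]); print(l,m["p"],m["extent"],xs.mean() if len(xs) else 0,ys.mean() if len(ys) else 0,len(xs))
            D.setdefault((l,c),[]).append(m)
pickle.dump(D,open("m0.pkl","wb"))
print(robot.state()["t"])
E
```

```text
{'t': 0.0, 'joint_pos': array([ 0.9824,  0.2592,  0.0208,  1.3337, -0.    ,  1.4182]), 'joint_velocities': array([-0.0015, -0.0001, -0.0007,  0.0005, -0.002 , -0.0006]), 'joint_efforts': array([  0.0028, -55.5646,  34.4535,   0.0135,  -0.    ,  -0.    ]), 'tcp_pos': array([232.0129, 498.3675, 230.6907]), 'eef_rot': array([ 0.2162,  0.9764, -0.0006, -0.0002]), 'force': array([-0.4229, -0.0057,  0.3049]), 'wrist_torque': array([-0.005 , -0.0153, -0.0367]), 'finger_gap': 85.22869294659941}
side {'vertical_fov': 46.21933506824911, 'cx': 319.1586552807813, 'cy': 196.72713449129185, 'R': array([[ 0.8697, -0.4932, -0.0182],
       [-0.3378, -0.5678, -0.7506],
       [ 0.3599,  0.659 , -0.6605]]), 't': array([-446.885 ,  221.9107, 1204.7149])}
lamp_slide 0.89 [278.7, 263.9, 308.4, 293.1] 293.4047619047619 280.0 378
lamp_slide 0.74 [323.9, 197.0, 361.3, 238.7] 341.71762870514823 218.23400936037442 641
rail 0.57 [288.2, 163.9, 423.1, 283.1] 353.23732108146316 230.22230075985158 5659
filter_red 0.75 [375.1, 212.2, 394.2, 249.6] 383.8891089108911 228.64752475247525 505
filter_red 0.39 [287.3, 163.4, 423.2, 284.7] 353.2621124031008 229.40406976744185 6192
flask 0.58 [421.4, 255.0, 455.7, 314.0] 441.4644727000748 288.2707554225879 1337
top {'vertical_fov': 48.110767455435145, 'cx': 321.32872414031516, 'cy': 203.45345977415144, 'R': array([[-0.0257, -0.9997, -0.0035],
       [-0.9813,  0.0259, -0.1909],
       [ 0.1909, -0.0014, -0.9816]]), 't': array([  16.828 ,  485.1095, 1471.9833])}
lamp_slide 0.57 [353.0, 180.2, 365.2, 205.7] 358.0390625 192.5859375 256
rail 0.73 [287.2, 149.6, 407.3, 215.0] 344.1780095133553 183.81558726673984 5466
filter_red 0.72 [371.6, 162.6, 392.8, 176.0] 380.6926605504587 169.08256880733944 218
flask 0.7 [427.2, 151.1, 457.8, 177.7] 442.5671378091873 165.0123674911661 566
0.5
```

Run:
```python
import cv2
a=cv2.imread("pics/side0.png");b=cv2.imread("pics/top0.png")
cv2.imwrite("pics/side0c.png",cv2.resize(a[150:330,250:490],None,fx=3.3,fy=3.3,interpolation=cv2.INTER_CUBIC))
cv2.imwrite("pics/top0c.png",cv2.resize(b[130:240,270:470],None,fx=4,fy=4,interpolation=cv2.INTER_CUBIC))
```

```text
(no output)
```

View pics/side0.png

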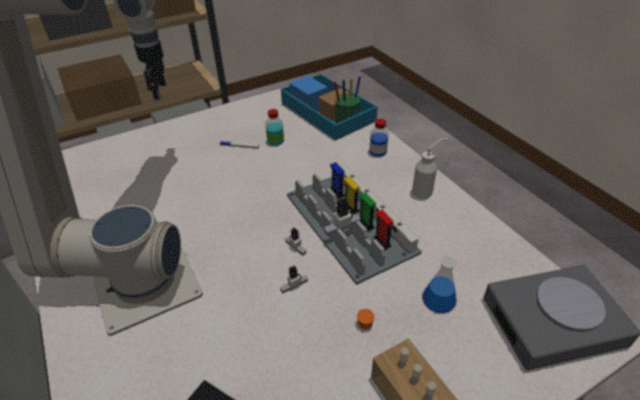

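View pics/top0.png

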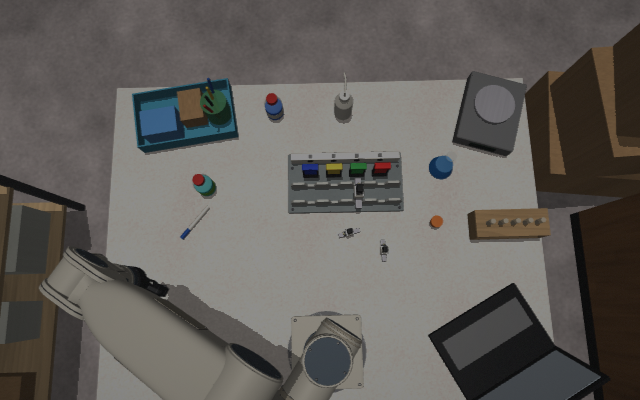

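View pics/side0c.png

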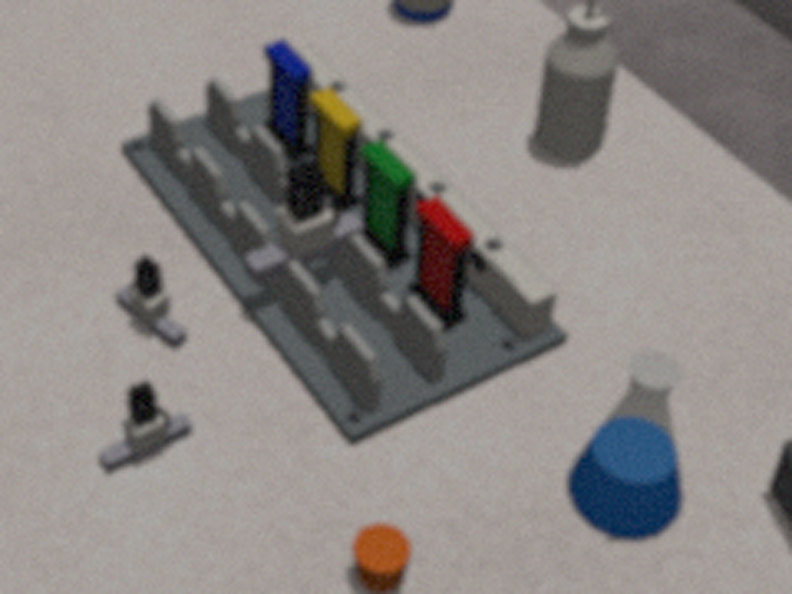

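View pics/top0c.png

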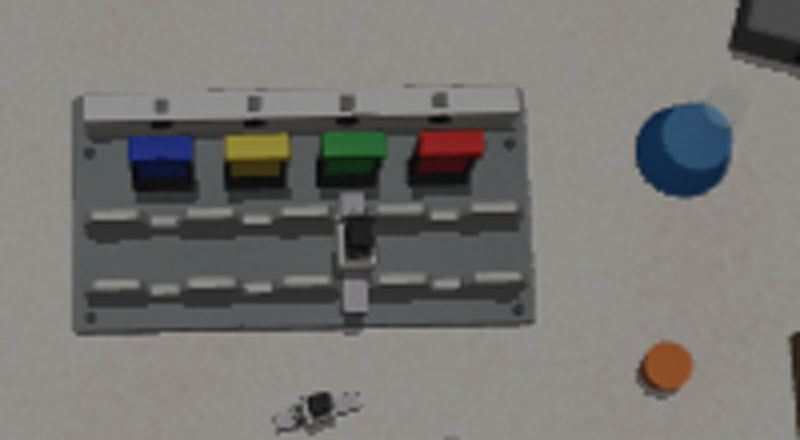

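```bash
cat > h.py <<'E'
import numpy as np
from workcell import viewer
def proj(c,X):
    i=viewer.camera_info(c); f=200/np.tan(np.radians(i["vertical_fov"])/2)
    p=np.atleast_2d(X)@np.array(i["R"]).T+i["t"]
    return np.c_[i["cx"]+f*p[:,0]/p[:,2], i["cy"]+f*p[:,1]/p[:,2]]
def rw(q,P):
    P=np.atleast_2d(np.array(P,float)); c,s=np.cos(q[2]),np.sin(q[2])
    return np.c_[q[0]+c*P[:,0]-s*P[:,1], q[1]+s*P[:,0]+c*P[:,1], P[:,2]]
E
python3 - <<'E'
import numpy as np,cv2
from h import *
from scipy.optimize import least_squares
T=lambda u,v:(270+u/4,130+v/4)
S=lambda u,v:(250+u/3.3,150+v/3.3)
obs=[("top",(-30,188,66),T(87,286)),("top",(-30,-188,66),T(522,277)),("top",(30,188,66),T(87,215)),("top",(30,-188,66),T(519,208)),
("side",(-30,188,66),S(153,103)),("side",(30,188,66),S(211,82)),("side",(30,-188,66),S(440,345)),("side",(-30,-188,66),S(374,370))]
def r(q): return np.concatenate([proj(c,rw(q,[P]))[0]-o for c,P,o in obs])
s=least_squares(r,[500,-50,0]); print(s.x,np.degrees(s.x[2])); print(s.fun.reshape(-1,2).round(2))
q=s.x; np.save("q.npy",q)
for c in("top","side"):
    im=cv2.imread(f"pics/{c}0.png"); k=6
    o=(270,130) if c=="top" else (265,150)
    im=cv2.resize(im[o[1]:o[1]+95,o[0]:o[0]+130] if c=="top" else im[o[1]:o[1]+140,o[0]:o[0]+170],None,fx=k if c=="top" else 4.2,fy=k if c=="top" else 4.2,interpolation=cv2.INTER_CUBIC)
    if c!="top":k=4.2
    def line(P,col):
        p=(proj(c,rw(q,P))-o+.5)*k; cv2.polylines(im,[p.round().astype(int)],True,col,1)
    def rect(x,y,z,dx,dy): return [(x-dx,y-dy,z),(x+dx,y-dy,z),(x+dx,y+dy,z),(x-dx,y+dy,z)]
    line(rect(-30,0,66,4,188),(0,255,255));line(rect(30,0,66,4,188),(0,255,255))
    line(rect(0,-40,98,13,11),(0,0,255));line(rect(0,-40,60,52,10),(255,0,255))
    for y in(-120,-40,40,120): line(rect(75,y,112,5,27),(255,255,0))
    cv2.imwrite(f"pics/{c}fit.png",im)
print("slide",rw(q,[(0,-40,40),(0,-120,40)]))
print("flask", )
E
```

```text
[ 5.19795299e+02 -8.34655072e+01 -1.40677793e-02] -0.8060243803406607
[[-0.55 -0.43]
 [ 2.94  0.46]
 [-0.53 -0.11]
 [ 2.87  0.29]
 [-1.03 -2.32]
 [-1.   -2.18]
 [ 0.18 -1.39]
 [ 0.06  0.07]]
slide [[ 519.2326068  -123.4615492    40.        ]
 [ 518.10722158 -203.45363323   40.        ]]
flask
```

View pics/topfit.png

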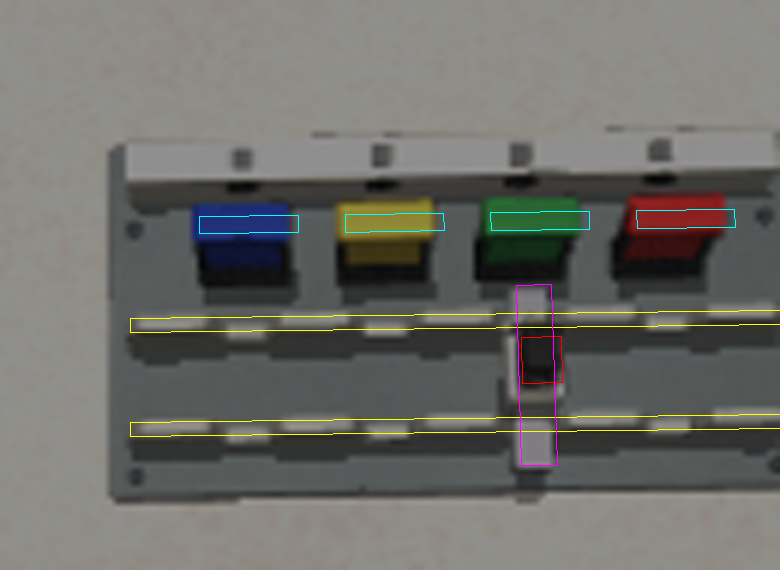

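View pics/sidefit.png

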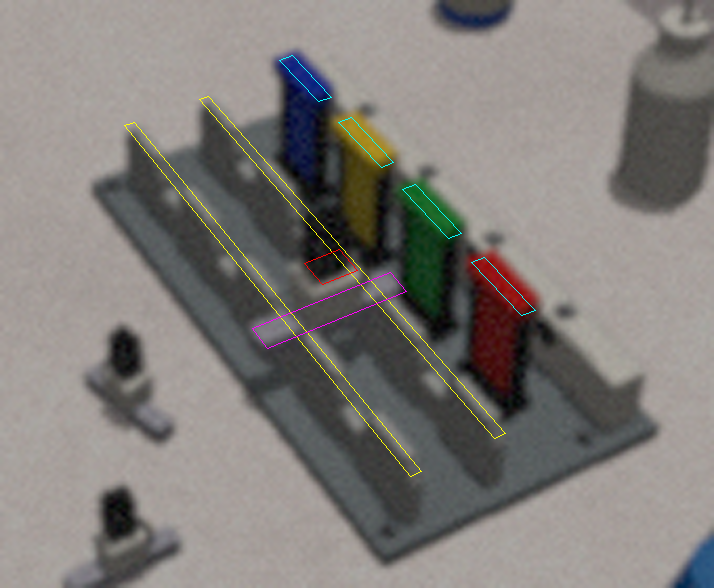

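Run:
```python
import numpy as np,cv2
from h import *
from scipy.optimize import least_squares
T=lambda u,v:(270+u/6-.5,130+v/6-.5)
S=lambda u,v:(265+u/4.2-.5,150+v/4.2-.5)
def r(q,pr=False):
    e=[]
    for y,(a,b) in zip((120,40,-40,-120),((192,292),(337,435),(483,582),(627,726))):
        p=proj("top",rw(q,[(75,y,112)]))[0]; e.append(p[0]-T((a+b)/2,0)[0])
    # wall top lines, v at middle of teeth
    for x,u,v in((-30,170,431),(-30,750,417),(30,170,325),(30,750,312)):
        y=(344.5-(T(u,0)[0]))*3.3
        p=proj("top",rw(q,[(x,y,66)]))[0]; e.append(p[1]-T(0,v)[1])
    n=len(e)
    # slide bar ends seen from top
    p=proj("top",rw(q,[(-52,-40,60)]))[0]; e+=list(p-T(536,465))
    p=proj("top",rw(q,[(52,-40,60)]))[0]; e+=list(p-T(530,285))
    return np.array(e)
s=least_squares(r,[520,-80,0],loss="soft_l1"); q=s.x;print(q,np.degrees(q[2]));print(s.fun.round(2))
np.save("q.npy",q)
for c in("top","side"):
    im=cv2.imread(f"pics/{c}0.png"); k=6 if c=="top" else 4.2
    o=(270,130) if c=="top" else (265,150)
    im=cv2.resize(im[o[1]:o[1]+95,o[0]:o[0]+130] if c=="top" else im[o[1]:o[1]+140,o[0]:o[0]+170],None,fx=k,fy=k,interpolation=cv2.INTER_CUBIC)
    def line(P,col):
        p=(proj(c,rw(q,P))-o+.5)*k; cv2.polylines(im,[p.round().astype(int)],True,col,1)
    def rect(x,y,z,dx,dy): return [(x-dx,y-dy,z),(x+dx,y-dy,z),(x+dx,y+dy,z),(x-dx,y+dy,z)]
    for y in(-80,0,80):line(rect(-30,y,66,4,19),(0,255,255));line(rect(30,y,66,4,19),(0,255,255))
    line(rect(0,-40,138,13,11),(0,0,255));line(rect(0,-40,60,52,10),(255,0,255));line(rect(0,-40,92,19,16),(0,255,0))
    for y in(-120,-40,40,120): line(rect(75,y,112,5,27),(255,255,0))
    cv2.imwrite(f"pics/{c}fit2.png",im)
print("slide",rw(q,[(0,-40,40),(0,-120,40)]))
```

```text
[ 5.20298908e+02 -8.06529154e+01 -1.55837346e-03] -0.08928822229981005
[-0.06  0.22  0.08  0.35  0.05  0.06  0.29  0.16 -0.2  -0.25 -0.42 -0.32]
slide [[ 520.2365732  -120.65286684   40.        ]
 [ 520.11190338 -200.65276969   40.        ]]
```

View pics/topfit2.png

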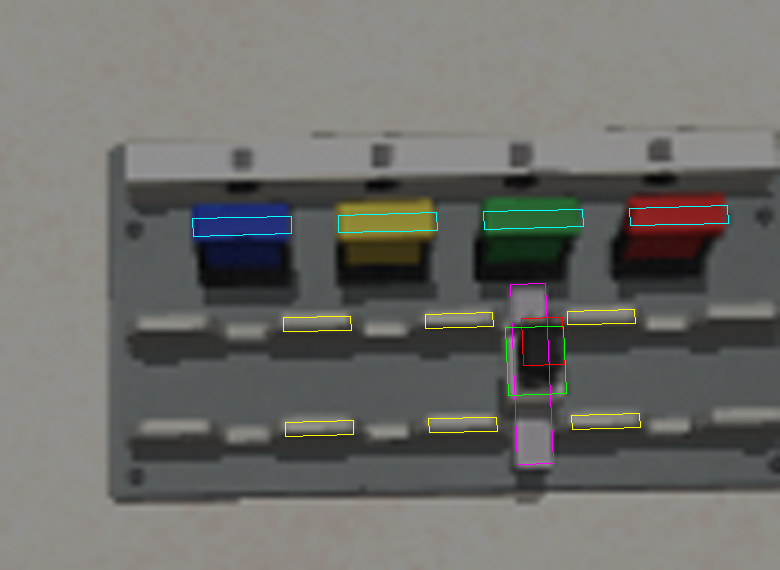

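View pics/sidefit2.png

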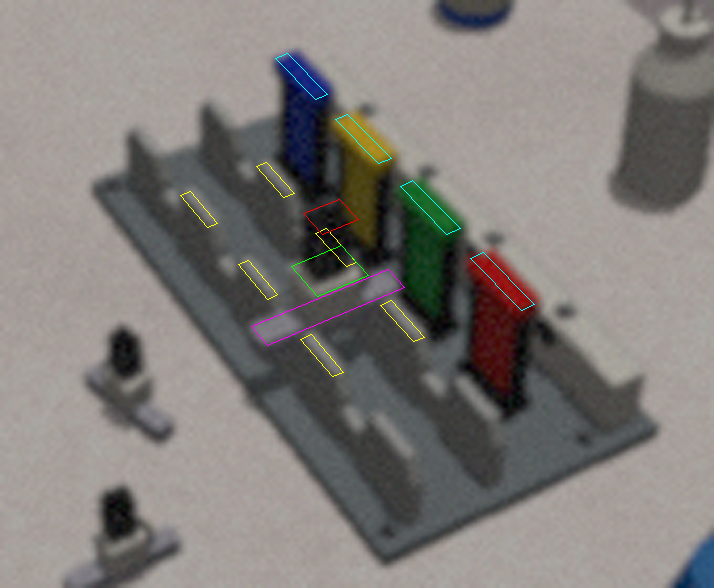

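step_arm:
  commands:
    - [8.5, 0, 0, 0, 0, 0, -6.2]
    - [8.5, 0, 0, 0, 0, 0, -6.2]
    - [8.5, 0, 0, 0, 0, 0, -6.2]
    - [8.5, 0, 0, 0, 0, 0, -6.2]
    - [8.5, -1.4, -3, 0, 0, 0, 0]
    - [8.5, -1.4, -3, 0, 0, 0, 0]
    - [8.5, -1.4, -3, 0, 0, 0, 0]
    - [8.5, -1.4, -3, 0, 0, 0, 0]
    - [8.5, -1.4, -3, 0, 0, 0, 0]
    - [8.5, -1.4, -3, 0, 0, 0, 0]
    - [8.5, -1.4, -3, 0, 0, 0, 0]
    - [8.5, -1.4, -3, 0, 0, 0, 0]

```text
t: 1.5
tcp_pos: [343.8, 256.8, 231.5]
eef_rot: [0.001, 1.0, 0.0, 0.0]
force: [1.0, 1.0, 0.6]
finger_gap: 85.0
```

step_arm:
  commands:
    - [8.5, -1.5, -3.1, 0, 0, 0, 0]
    - [8.5, -1.5, -3.1, 0, 0, 0, 0]
    - [8.5, -1.5, -3.1, 0, 0, 0, 0]
    - [8.5, -1.5, -3.1, 0, 0, 0, 0]
    - [8.5, -1.5, -3.1, 0, 0, 0, 0]
    - [8.5, -1.5, -3.1, 0, 0, 0, 0]
    - [8.5, -1.5, -3.1, 0, 0, 0, 0]
    - [8.5, -1.5, -3.1, 0, 0, 0, 0]
    - [8.5, -1.5, -3.1, 0, 0, 0, 0]
    - [8.5, -1.4, -3.3, 0, 0, 0, 0]
    - [8.5, -1.4, -3.3, 0, 0, 0, 0]
    - [8.5, -1.4, -3.3, 0, 0, 0, 0]

```text
t: 2.5
tcp_pos: [519.7, -122.1, 231.4]
eef_rot: [0.002, 1.0, -0.0, 0.0]
force: [1.2, 1.0, 0.2]
finger_gap: 84.9
```

step_arm:
  commands:
    - [8.5, 0, 0, 0, 0, 0, 0]
    - [8.5, 0, 0, 0, 0, 0, 0]

```text
t: 2.67
tcp_pos: [519.6, -121.9, 230.6]
eef_rot: [0.003, 1.0, 0.0, -0.001]
force: [-0.5, 0.9, -0.1]
finger_gap: 85.0
```

Run:
```python
from workcell import robot, viewer
import cv2,numpy as np
from h import *
s=robot.state();print(s["t"],s["tcp_pos"],s["eef_rot"],s["joint_pos"])
im=viewer.read_camera("side")[:,:,::-1].copy()
cv2.imwrite("pics/s1.png",cv2.resize(im[60:320,220:460],None,fx=2.3,fy=2.3,interpolation=cv2.INTER_CUBIC))
```

```text
2.6667 [ 519.61636621 -121.90670217  230.58833788] [ 2.90949634e-03  9.99995616e-01  2.25188820e-04 -5.01365350e-04] [-3.87746993e-01  2.31677202e-01 -1.68779572e-02  1.32333963e+00
  4.10031191e-05 -3.81928014e-01]
```

View pics/s1.png

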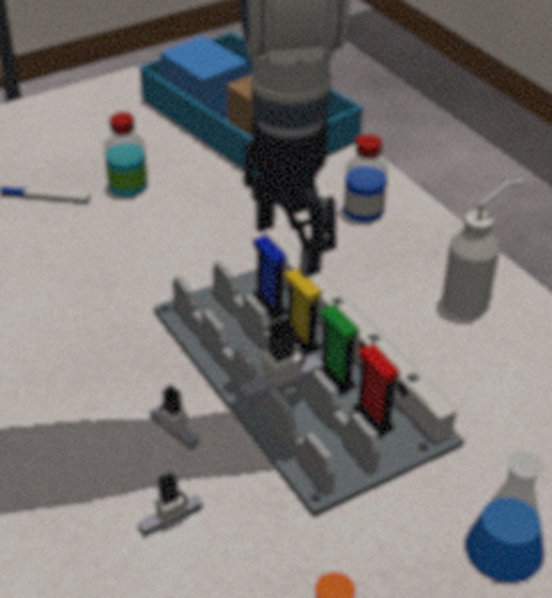

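step_arm:
  commands:
    - [8.5, 0, 0, 2.6, 0, 0, 0]
    - [8.5, 0, 0, 2.6, 0, 0, 0]
    - [8.5, 0, 0, 2.6, 0, 0, 0]
    - [8.5, 0, 0, 2.6, 0, 0, 0]
    - [8.5, 0, 0, 2.6, 0, 0, 0]
    - [8.5, 0, 0, 0, 0, 0, 0]
    - [8.5, 0, 0, 0, 0, 0, 0]

```text
t: 3.3
tcp_pos: [518.5, -118.9, 101.3]
eef_rot: [0.001, 1.0, 0.0, -0.001]
force: [0.6, -0.1, -0.5]
finger_gap: 84.8
```

Run:
```python
from workcell import robot, viewer
import cv2,numpy as np
s=robot.state();print(s["t"],s["tcp_pos"],s["force"])
for c in("side","top"):
    im=viewer.read_camera(c)[:,:,::-1]
    im=im[130:290,270:430] if c=="side" else im[120:240,260:420]
    cv2.imwrite(f"pics/{c}2.png",cv2.resize(im,None,fx=3.7,fy=3.7,interpolation=cv2.INTER_CUBIC))
```

```text
3.3 [ 518.5375074  -118.91998019  101.27793325] [ 0.62634757 -0.11974168 -0.51059833]
```

View pics/side2.png

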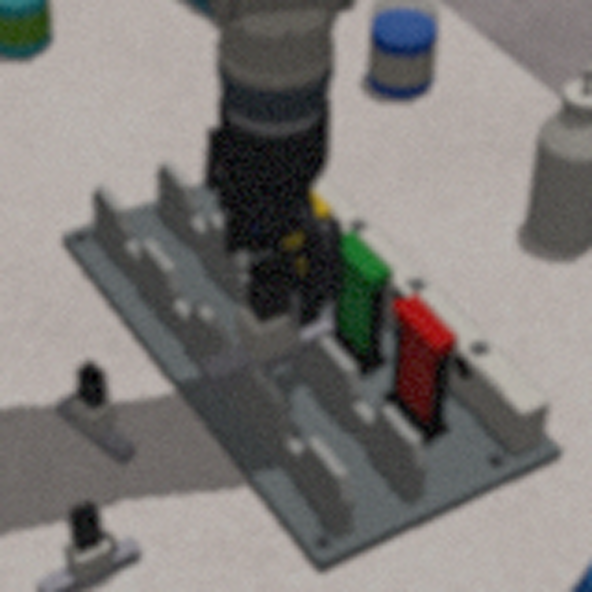

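View pics/top2.png

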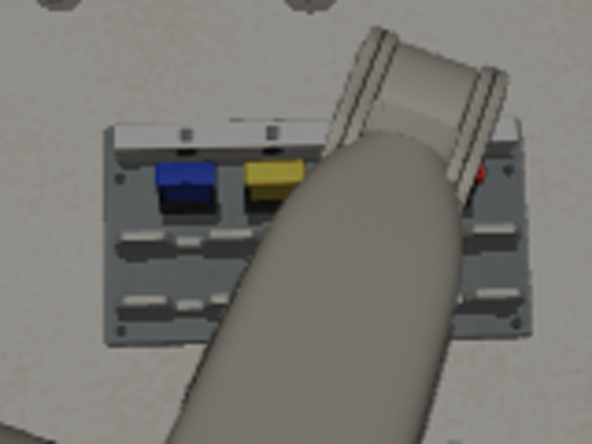

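step_arm:
  commands:
    - [8.5, -0.1, -0.2, 0, 0, 0, 0]
    - [2, 0, 0, 0, 0, 0, 0]
    - [1, 0, 0, 0, 0, 0, 0]
    - [1, 0, 0, 0, 0, 0, 0]
    - [1, 0, 0, 0, 0, 0, 0]
    - [1, 0, 0, 0, 0, 0, 0]
    - [1, 0, 0, 0, 0, 0, 0]
    - [1, 0, 0, 0, 0, 0, 0]
    - [1, 0, 0, 0, 0, 0, 0]
    - [1, 0, 0, 0, 0, 0, 0]

```text
t: 4.23
tcp_pos: [520.4, -122.2, 101.4]
eef_rot: [0.001, 1.0, 0.0, 0.0]
force: [0.3, 1.4, 3.9]
finger_gap: 21.4
```

step_arm:
  commands:
    - [1, 0, 0, -0.5, 0, 0, 0]
    - [1, 0, 0, -1, 0, 0, 0]
    - [1, 0, 0, -1, 0, 0, 0]
    - [1, 0, 0, -1, 0, 0, 0]
    - [1, 0, 0, -1, 0, 0, 0]
    - [1, 0, 0, -0.5, 0, 0, 0]
    - [1, 0, 0, 0, 0, 0, 0]
    - [1, 0, 0, 0, 0, 0, 0]

```text
t: 4.9
tcp_pos: [520.4, -122.3, 151.6]
eef_rot: [0.001, 1.0, -0.0, 0.0]
force: [0.3, 0.3, -2.9]
finger_gap: 21.3
```

Run:
```python
from workcell import robot, viewer
import cv2,numpy as np
s=robot.state();print(s["t"],s["tcp_pos"],s["eef_rot"],s["force"],s["finger_gap"])
im=viewer.read_camera("side")[:,:,::-1]
cv2.imwrite("pics/side3.png",cv2.resize(im[130:290,270:430],None,fx=3.7,fy=3.7,interpolation=cv2.INTER_CUBIC))
```

```text
4.9 [ 520.44319529 -122.30149818  151.56640469] [ 1.46865955e-03  9.99998866e-01 -1.34027584e-04  3.03821506e-04] [ 0.28639118  0.32120577 -2.93051021] 21.31199783616873
```

View pics/side3.png

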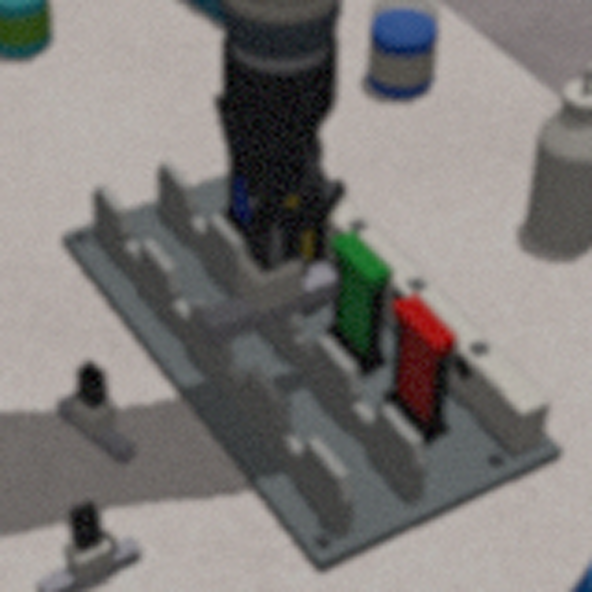

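step_arm:
  commands:
    - [1, 0, -0.5, 0, 0, 0, 0]
    - [1, 0, -1, 0, 0, 0, 0]
    - [1, 0, -1.5, 0, 0, 0, 0]
    - [1, 0, -2, 0, 0, 0, 0]
    - [1, 0, -1.5, 0, 0, 0, 0]
    - [1, 0, -1, 0, 0, 0, 0]
    - [1, 0, -0.5, 0, 0, 0, 0]
    - [1, 0, 0, 0, 0, 0, 0]
    - [1, 0, 0, 0, 0, 0, 0]
    - [1, 0, 0, 0, 0, 0, 0]

```text
t: 5.78
tcp_pos: [520.0, -201.7, 151.3]
eef_rot: [0.001, 1.0, 0.0, -0.0]
force: [-0.4, -0.0, -2.0]
finger_gap: 21.2
```

Run:
```python
from workcell import robot, viewer
import cv2,numpy as np
from h import *
s=robot.state();print(s["t"],s["tcp_pos"],s["eef_rot"],s["force"],s["finger_gap"])
q=np.load("q.npy");im=viewer.read_camera("side")[:,:,::-1].copy()
o=np.array((270,130));k=3.7
im=cv2.resize(im[130:290,270:430],None,fx=k,fy=k,interpolation=cv2.INTER_CUBIC)
cv2.imwrite("pics/side4.png",im)
```

```text
5.7833 [ 520.00460901 -201.70213055  151.2523273 ] [ 1.30907884e-03  9.99999123e-01  1.80337338e-04 -9.27371468e-05] [-0.38694008 -0.04092677 -1.96353203] 21.17144997554959
```

View pics/side4.png

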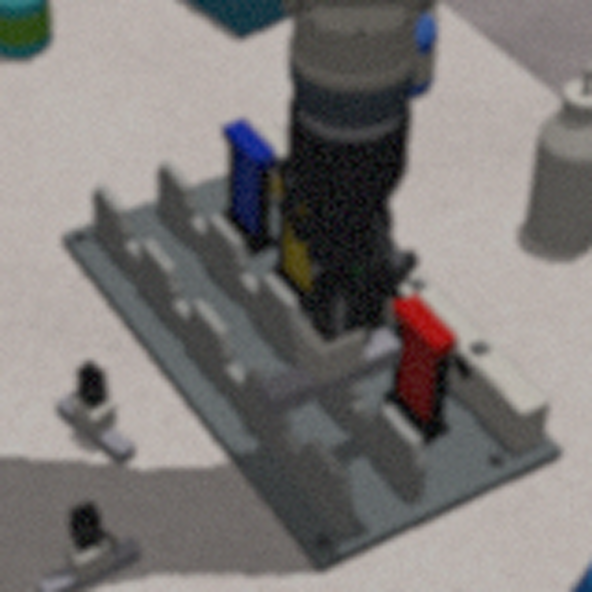

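Lower gently to within a few mm of seated, watching the force.

step_arm:
  commands:
    - [1, 0, 0, 0.5, 0, 0, 0]
    - [1, 0, 0, 0.8, 0, 0, 0]
    - [1, 0, 0, 0.8, 0, 0, 0]
    - [1, 0, 0, 0.8, 0, 0, 0]
    - [1, 0, 0, 0.7, 0, 0, 0]
    - [1, 0, 0, 0.5, 0, 0, 0]
    - [1, 0, 0, 0.4, 0, 0, 0]
    - [1, 0, 0, 0, 0, 0, 0]
    - [1, 0, 0, 0, 0, 0, 0]

```text
t: 6.58
tcp_pos: [520.1, -202.3, 106.1]
eef_rot: [0.002, 1.0, 0.0, -0.0]
force: [0.4, 0.1, -2.7]
finger_gap: 21.3
```

step_arm:
  commands:
    - [1, 0, 0, 0.2, 0, 0, 0]
    - [1, 0, 0, 0.2, 0, 0, 0]
    - [1, 0, 0, 0, 0, 0, 0]
    - [1, 0, 0, 0.1, 0, 0, 0]
    - [1, 0, 0, 0, 0, 0, 0]
    - [1, 0, 0, 0, 0, 0, 0]

```text
t: 7.08
tcp_pos: [520.2, -202.3, 101.5]
eef_rot: [0.001, 1.0, -0.0, 0.0]
force: [1.3, -0.0, -0.2]
finger_gap: 21.1
```

Run:
```python
from workcell import robot, viewer
import cv2,numpy as np
s=robot.state();print(s["t"],s["tcp_pos"],s["eef_rot"],s["force"],s["finger_gap"])
im=viewer.read_camera("side")[:,:,::-1].copy()
cv2.imwrite("pics/side5.png",cv2.resize(im[130:290,270:430],None,fx=3.7,fy=3.7,interpolation=cv2.INTER_CUBIC))
```

```text
7.0833 [ 520.18521665 -202.31834772  101.48210191] [ 1.47334410e-03  9.99998897e-01 -1.03716988e-04  1.57813907e-04] [ 1.27946514 -0.00970382 -0.19871576] 21.147004019825122
```

View pics/side5.png

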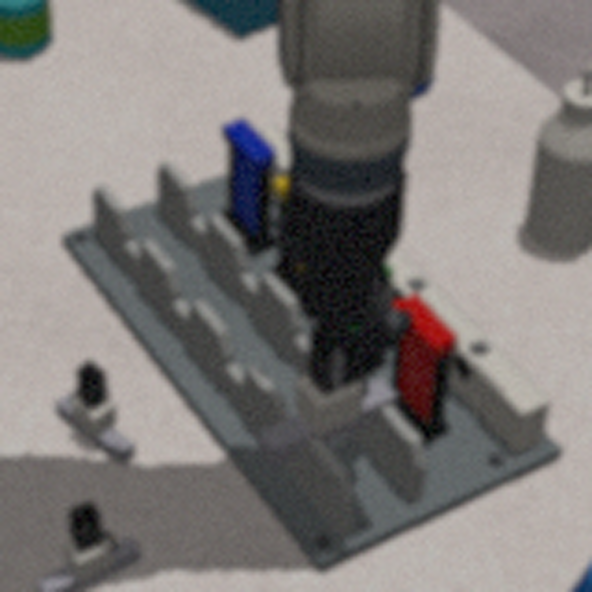

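step_arm:
  commands:
    - [1, 0, 0, 0.05, 0, 0, 0]
    - [1, 0, 0, 0, 0, 0, 0]
    - [3, 0, 0, 0, 0, 0, 0]
    - [5, 0, 0, 0, 0, 0, 0]
    - [7, 0, 0, 0, 0, 0, 0]
    - [8.5, 0, 0, 0, 0, 0, 0]
    - [8.5, 0, 0, 0, 0, 0, 0]
    - [8.5, 0, 0, 0, 0, 0, 0]
    - [8.5, 0, 0, 0, 0, 0, 0]

```text
t: 7.88
tcp_pos: [520.1, -202.3, 100.7]
eef_rot: [0.001, 1.0, 0.0, -0.0]
force: [-1.2, -0.3, 0.1]
finger_gap: 85.2
```

step_arm:
  commands:
    - [8.5, 0, 0, -1, 0, 0, 0]
    - [8.5, 0, 0, -2, 0, 0, 0]
    - [8.5, 0, 0, -3, 0, 0, 0]
    - [8.5, 0, 0, -3, 0, 0, 0]
    - [8.5, 0, 0, -3, 0, 0, 0]
    - [8.5, 0, 0, -2, 0, 0, 0]
    - [8.5, 0.5, 3, 0, 0, 0, 0]
    - [8.5, 0.5, 3, 0, 0, 0, 0]
    - [8.5, 0.5, 3, 0, 0, 0, 0]
    - [8.5, 0.5, 3, 0, 0, 0, 0]
    - [8.5, 0.5, 3, 0, 0, 0, 0]
    - [8.5, 0.5, 3, 0, 0, 0, 0]

```text
t: 8.88
tcp_pos: [490.1, -20.9, 241.7]
eef_rot: [0.002, 1.0, -0.0, 0.0]
force: [1.2, 1.0, 0.3]
finger_gap: 84.5
```

step_arm:
  commands:
    - [8.5, 1, 3, 0, 0, 0, 0]
    - [8.5, 1, 3, 0, 0, 0, 0]
    - [8.5, 1, 3, 0, 0, 0, 0]
    - [8.5, 1, 3, 0, 0, 0, 0]
    - [8.5, 1, 3, 0, 0, 0, 0]
    - [8.5, 1, 3, 0, 0, 0, 0]
    - [8.5, 1, 3, 0, 0, 0, 0]
    - [8.5, 0, 0, 0, 0, 0, 0]
    - [8.5, 0, 0, 0, 0, 0, 0]

```text
t: 9.63
tcp_pos: [420.7, 189.3, 241.6]
eef_rot: [-0.0, 1.0, 0.0, 0.0]
force: [0.3, -0.5, -0.2]
finger_gap: 84.7
```

Run:
```python
from workcell import robot, viewer
import cv2,numpy as np
from h import *
s=robot.state();print(s["t"],s["tcp_pos"],s["force"])
q=np.load("q.npy")
for c in("top","side"):
    im=viewer.read_camera(c)[:,:,::-1].copy(); k=5 if c=="top" else 3.7
    o=(270,130) if c=="top" else (270,130)
    im=cv2.resize(im[130:240,270:425] if c=="top" else im[130:290,270:430],None,fx=k,fy=k,interpolation=cv2.INTER_CUBIC)
    def line(P,col):
        p=(proj(c,rw(q,P))-o+.5)*k; cv2.polylines(im,[p.round().astype(int)],True,col,1)
    def rect(x,y,z,dx,dy): return [(x-dx,y-dy,z),(x+dx,y-dy,z),(x+dx,y+dy,z),(x-dx,y+dy,z)]
    line(rect(0,-120,138,13,11),(0,0,255));line(rect(0,-120,60,52,10),(255,0,255))
    cv2.imwrite(f"pics/{c}6.png",im)
```

```text
9.6333 [420.66931405 189.26861577 241.55299292] [ 0.28966658 -0.50118322 -0.2290478 ]
```

View pics/top6.png

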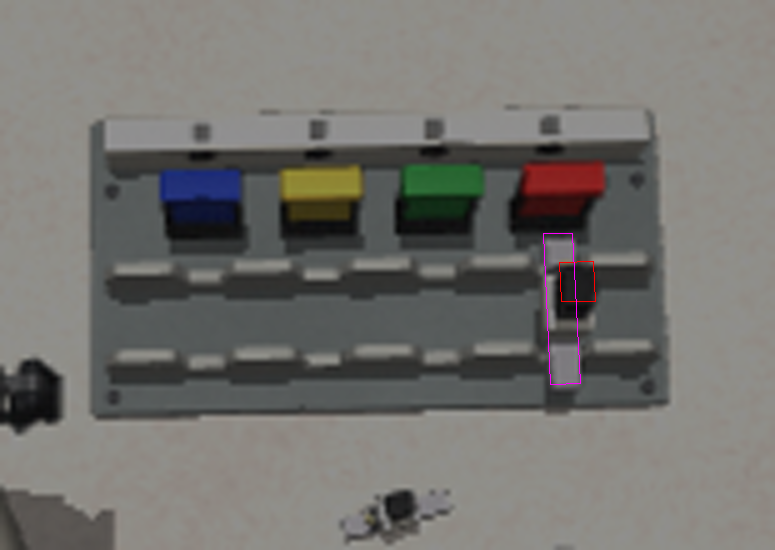

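View pics/side6.png

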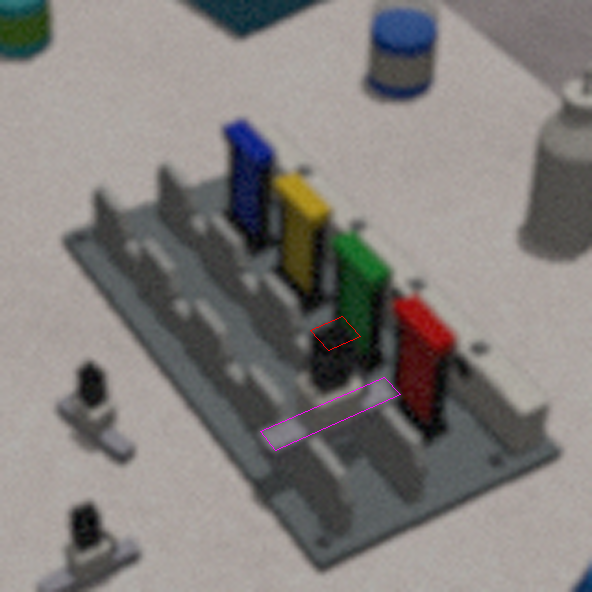

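The slide sits in the notch in front of the red filter. The bar and knob match the predicted seated outline in both views, so I'm handing in.

```bash
python3 -c "
from workcell import hand_in
print(hand_in())"
```

```text
the job is handed in; nothing more can be done
None
```

I lifted the lamp slide by its knob out of the notch at the green filter and carried it 80 mm along the rail. I lowered it into the notch at the red filter, opened the fingers only once it was down, and moved the arm clear. The job was handed in at about 10 s of the 34 s allowed; no verdict was reported.

**Checks that passed:**
- **Grip:** the fingers closed to 21.4 mm on the 22 mm knob, and the force while lifted was about 2.9 N, which matches the slide's 0.3 kg.
- **Seating:** before release the tool stood at 101.5 mm, against 101.4 mm at the original grasp. The weight had come off the gripper (0.2 N).
- **Final pictures:** in both cameras the bar and knob lie on the outline predicted for a seated slide at the red filter, within about a pixel (roughly 3 mm). The slide was never turned, so the lens still faces the filter.
- **Flask:** the arm never went near it. I did not re-measure its position at the end.

**Checks that disagreed:**
- **First rail fit:** it was up to about 3 pixels (10 mm) off because I used the ends of the walls as reference points. I refitted on the filter caps, wall lines and bar ends, which agreed to within 0.5 pixel, before moving.
- **Look-alike:** the network also marked one of the smaller look-alike slides as the lamp slide in the side view. I rejected it because it lay on the table and not in the rail.

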